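# Kit the good laptop spares into the colour-coded parts tray

### The arm

A 7-joint arm with a two-finger parallel gripper is mounted at the origin on the work surface. World frame = base frame: x ahead of the robot, y to its left, z up, the work surface at z = 0. Lengths are in mm, angles in rad, forces in N, time in s.
With the tool pointing down it reaches from about 400 to 900 mm from the base axis. Payload 5.5 kg.
Tool frame: the origin (TCP) lies midway between the tips of the shut fingers; the grasp point (between the pads) lies 19 mm behind it; z points along the fingers, y is the line along which they close (so a half turn about z gives the same grasp; the last joint's range is limited). The gripper opens to 92 mm and grips with 3 to 60 N. Pads are 19 mm wide; open, the fingers measure 130 mm over their backs; the gripper's body (75 mm by 190 mm) begins 47 mm behind the grasp point.
Start: joints at [1.468, 0.501, -0.427, 1.55, 0.221, 1.138, -0.21], TCP at [232.535, -606.982, 226.729] pointing down, gripper open.
Joint ranges: [-2.88, 2.88], [-0.31, 2.03], [-1.54, 1.56], [0.2, 2.42], [-1.41, 4.55], [0.19, 2.02], [-2.57, 2.57]. Speed limits (rad/s): [2.57, 2.57, 3.14, 3.14, 3.14, 3.14, 3.14].

### API

Orientations are given as a unit quaternion [x, y, z, w].
In Python, from plant import sense, viewer, workorder gives the robot as it stands. The module is installed in compiled form; this text tells all that it offers.
- The arm moves only by the tool send_rows, never from a script. Its argument "deltas" is one flat list of numbers, 7 for each row, row after row: the shift along the world's x, y, z in m, then the turn, a rotation vector about the world's x, y, z in rad, then the opening, from -1 (shut) to 1 (fully open). In form: [x, y, z, wx, wy, wz, claw, x, y, z, wx, wy, wz, claw, ...]. A call has 1 to 12 rows; each row shifts and turns the commanded pose from where the row before left it; what a row does not reach is not made up. A row lasts 1/8 s, in which the tool goes at most 62.5 mm and 10.7 degrees, less where a joint would pass 70% of its speed; a pose out of reach is approached as far as the arm can. A call with a gripper value outside its range is refused whole. The fingers move at their own pace and stop on an object; "newtons" is the grip in N (left out, the last holds). Time passes only in rows, so rows that do not move let the fingers close. It gives the time, the measured TCP pose, the force, the opening and the grip force at its end, in the units of the state.
- sense(): the state, without advancing time (a new reading comes with each control period).
- viewer.grab_frame(name): name is "scene" or "side" or "wrist"; returns the picture (480x640x3 uint8, red, green, blue); there is no depth.
- viewer.get_calibration(name): a dict with "camera_matrix" (3x3 intrinsics, pixels), "k1" (the pictures are not rectified: a ray, as slopes to the right and down, at radius r is drawn at 1 + k1 r^2 times it, then the intrinsics apply), "view" (4x4, takes a point from world to camera coordinates). Camera axes: x right, y up, looking along -z (the intrinsics and any distortion apply to the point x, -y, -z); pixel columns grow to the right and rows downward; lengths in mm; the calibration is good to about 2 mm. A picture is of the moment at which its call begins: read the wrist's pose just before it. get_calibration takes no time and is no camera call; for the wrist camera it gives the pose at the moment of the call.
- workorder.job_done(): hands the job in; it is judged then, once.
The state is a dict: "clock": time; "joint_pos": joint angles; "qd": joint speeds; "joint_torque": joint torques, N m; "tcp_pos": TCP position; "ee_rot": TCP orientation; "ft_force": force on the tool from outside, world axes, zero at the start; "wrist_torque": the same for the moment, N m; "opening": finger opening in mm; "grip_force": force on a finger pad.
Only numpy, scipy, OpenCV 4.12 (cv2) and the standard library are available. Lean on these libraries where they do the work, as an engineer would, in place of code of your own. Each camera call takes 0.05 s, during which the arm holds its last target. There are 200 camera calls.

### The job

Collect the four green-tagged spare parts from the repair bench into the parts tray: the fan in the blue bin, the battery pack in the yellow bin, the heat sink in the white bin and the speaker in the black bin. Set each one down (do not drop it in from a height) so that it lies flat on the floor of its bin, tag up. Leave the red-tagged fan and battery, which are faulty, where they lie.

Things in the scene. Friction and masses are not known exactly. Their poses are not given: they have to be found in the camera images.
- fan_green_center (a point): Good cooling fan: black square block 50 x 50 mm with grey blades and a GREEN round sticker (24 mm) on its hub. 24 mm high, stands flat; this point is its centre, 12 mm above its underside; z up, x and y along its sides. 45 g or so.
- fan_red_center (a point): Faulty cooling fan, a look-alike: the same 50 x 50 mm black fan with a RED round sticker on its hub. Stays where it lies. 24 mm high, stands flat; this point is its centre, 12 mm above its underside; z up, x and y along its sides.
- battery_green_center (a point): Good battery pack: grey block 66 mm long (x) by 34 mm wide (y), with a GREEN label and four brass contacts on top. 24 mm high, stands flat; this point is its centre, 12 mm above its underside; z up, x along its length. 90 g or so.
- battery_red_center (a point): Faulty battery pack, a look-alike: the same grey 66 x 34 mm block with a RED label. Stays where it lies. 24 mm high, stands flat; this point is its centre, 12 mm above its underside; z up, x along its length.
- heatsink_center (a point): Heat sink: square finned aluminium block 40 x 40 mm with a green dot (20 mm) on top. 24 mm high, stands flat; this point is its centre, 12 mm above its underside; z up, x along the fins, y across them. 70 g or so.
- speaker_center (a point): Speaker module: black block 60 mm long (x) by 28 mm wide (y) with a round silver and black cone at one end of its top and a green dot (20 mm) at the other. 24 mm high, stands flat; this point is its centre, 12 mm above its underside; z up, x along its length. 50 g or so.
- bin_blue: Low open blue bin, 110 x 110 mm outside, 104 x 104 mm inside, walls 3 mm thick and 16 mm high, floor 3 mm thick; fixed. One of four set 2 by 2, 112 mm apart, in a shallow grey tray (236 mm square, rim 12 mm high). Origin: centre of the bin's underside, 4 mm above the bench, so its inner floor is 7 mm and its rim 20 mm above the bench; x and y along its sides, z up.
- bin_yellow: Low open yellow bin, 110 x 110 mm outside, 104 x 104 mm inside, walls 3 mm thick and 16 mm high, floor 3 mm thick; fixed. One of four set 2 by 2, 112 mm apart, in a shallow grey tray (236 mm square, rim 12 mm high). Origin: centre of the bin's underside, 4 mm above the bench, so its inner floor is 7 mm and its rim 20 mm above the bench; x and y along its sides, z up.
- bin_white: Low open white bin, 110 x 110 mm outside, 104 x 104 mm inside, walls 3 mm thick and 16 mm high, floor 3 mm thick; fixed. One of four set 2 by 2, 112 mm apart, in a shallow grey tray (236 mm square, rim 12 mm high). Origin: centre of the bin's underside, 4 mm above the bench, so its inner floor is 7 mm and its rim 20 mm above the bench; x and y along its sides, z up.
- bin_black: Low open black bin, 110 x 110 mm outside, 104 x 104 mm inside, walls 3 mm thick and 16 mm high, floor 3 mm thick; fixed. One of four set 2 by 2, 112 mm apart, in a shallow grey tray (236 mm square, rim 12 mm high). Origin: centre of the bin's underside, 4 mm above the bench, so its inner floor is 7 mm and its rim 20 mm above the bench; x and y along its sides, z up.

How it is judged:
By the outcome, as a careful person would: the job done as asked, in the order asked, and still so for the second after the job is handed in, with the robot touching nothing.
It also fails if it takes over 93 s, if anything falls off the work surface, if the arm or the gripper's body presses on something with over 40 N, if the wrist force passes 120 N, or if a joint passes its speed limit or range.

## Working session

There is one attempt and no reset: what is moved stays moved. The work goes in short steps, Python scripts to look and compute and a tool call to move; the robot and the scene stay as the last step left them, time stands still between calls to the robot, and variables do not carry over. Pictures are saved under pics/ and viewed, at most 16 in all, crops included, and the job is handed in when it is done.

Besides the shell and the picture viewer there is one more tool, called after "Emit:" as a command line: name --argument value ..., lists and objects as JSON in quotes. send_rows: Moves the arm, as the interface text tells. Its arguments: {"type":"object","properties":{"deltas":{"type":"array"},"newtons":{"type":"number"}},"required":["deltas"]}

```bash
mkdir -p pics; python3 - <<'E'
from plant import sense, viewer
import cv2
for n in("scene","side"):
    cv2.imwrite(f"pics/{n}0.png",viewer.grab_frame(n)[:,:,::-1]); print(n,viewer.get_calibration(n))
print(sense())
E
```

```text
scene {'camera_matrix': array([[459.08333453,   0.        , 313.21560967],
       [  0.        , 459.08333453, 234.65726384],
       [  0.        ,   0.        ,   1.        ]]), 'k1': -0.059299829770457446, 'view': array([[-7.48965507e-01,  6.62608155e-01, -1.04993001e-03,
         4.11219528e+02],
       [-3.56404361e-01, -4.01517531e-01,  8.43658464e-01,
         1.43338558e+02],
       [ 5.58593413e-01,  6.32245288e-01,  5.36879218e-01,
        -1.10450277e+03],
       [ 0.00000000e+00,  0.00000000e+00,  0.00000000e+00,
         1.00000000e+00]])}
side {'camera_matrix': array([[494.80694098,   0.        , 315.80078649],
       [  0.        , 494.80694098, 236.71737648],
       [  0.        ,   0.        ,   1.        ]]), 'k1': -0.046372165581552216, 'view': array([[-9.54165761e-01, -2.99197776e-01, -6.95640577e-03,
         4.96345828e+02],
       [ 2.07408609e-01, -6.77842137e-01,  7.05345097e-01,
        -1.60202270e+02],
       [-2.15753029e-01,  6.71573323e-01,  7.08829953e-01,
        -8.86944248e+02],
       [ 0.00000000e+00,  0.00000000e+00,  0.00000000e+00,
         1.00000000e+00]])}
{'clock': 0.1, 'joint_pos': array([ 1.46820406,  0.50177261, -0.4268109 ,  1.55130936,  0.22079694,
        1.13829182, -0.21030035]), 'qd': array([-1.24905922e-04, -2.34436637e-03, -3.12598089e-04, -2.14739378e-03,
       -2.99331593e-04, -4.81905579e-06,  1.30495389e-04]), 'joint_torque': array([-1.17283850e-02, -5.67865419e+01, -5.83860531e+00, -2.79910988e+01,
       -6.91503379e-02,  2.41942133e-02,  5.35989011e-05]), 'tcp_pos': array([ 232.24632447, -606.43740673,  225.78577428]), 'ee_rot': array([ 9.83316842e-01,  1.81898987e-01, -1.19728523e-04, -8.56366836e-04]), 'ft_force': array([ 1.38903249, -0.67163382,  0.04222984]), 'wrist_torque': array([0.04240448, 0.0040395 , 0.05646811]), 'grip_force': 0.0, 'opening': 91.50580596432683}
```

View pics/scene0.png

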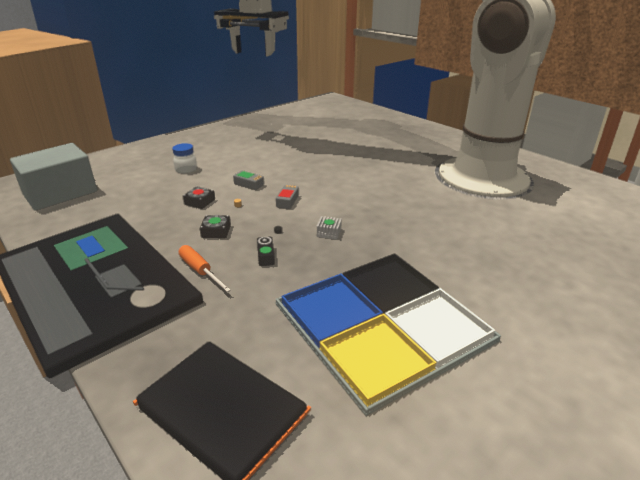

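View pics/side0.png

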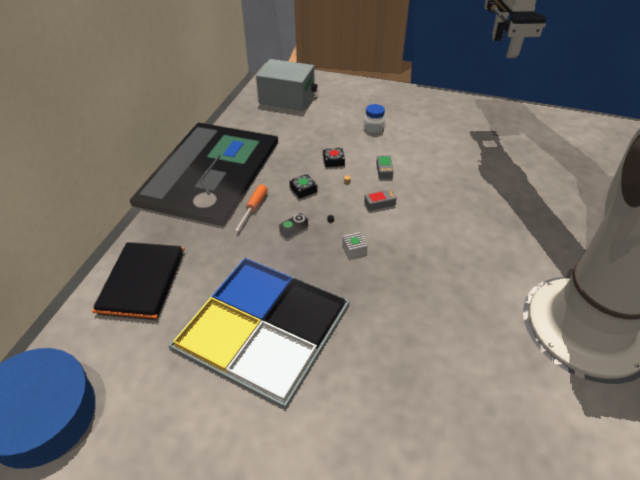

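```bash
cat > h.py <<'E'
import numpy as np, cv2
from scipy.optimize import least_squares
def ray(cal,uv):
    K=cal["camera_matrix"];x,y=cv2.undistortPoints(np.float64([[uv]]),K,np.array([cal["k1"],0,0,0.]))[0,0]
    V=np.array(cal["view"]);R=V[:3,:3];o=-R.T@V[:3,3];d=R.T@np.array([x,-y,-1]);return o,d/np.linalg.norm(d)
def proj(cal,P):
    V=cal["view"];p=(V[:3,:3]@np.atleast_2d(P).T).T+V[:3,3];s=p[:,:2]/-p[:,2:]*[1,-1]
    s=s*(1+cal["k1"]*(s**2).sum(1,keepdims=True));K=cal["camera_matrix"];return s@K[:2,:2].T+K[:2,2]
def tri(obs):
    A=np.zeros((3,3));b=np.zeros(3)
    for c,uv in obs:
        o,d=ray(c,uv);M=np.eye(3)-np.outer(d,d);A+=M;b+=M@o
    P=np.linalg.solve(A,b);return P,[np.round(proj(c,P)[0]-uv,1) for c,uv in obs]
def plane(cal,uv,z):
    o,d=ray(cal,uv);return o+d*(z-o[2])/d[2]
def blobs(img,col,minA=12):
    h=cv2.cvtColor(img,cv2.COLOR_RGB2HSV)
    m=cv2.inRange(h,(45,110,50),(85,255,255)) if col=="g" else cv2.inRange(h,(0,150,80),(6,255,255))|cv2.inRange(h,(174,150,80),(180,255,255))
    n,l,s,c=cv2.connectedComponentsWithStats(m)
    return [(c[i],s[i,4]) for i in range(1,n) if s[i,4]>=minA]
E
python3 - <<'E'
from h import *
from plant import viewer
cs,cd=[viewer.get_calibration(n) for n in("scene","side")]
S=cv2.imread("pics/scene0.png")[:,:,::-1].copy();D=cv2.imread("pics/side0.png")[:,:,::-1].copy()
ap={"fanG":((215,221),(303,182)),"fanR":((199,193),(334,154)),"batG":((246,177),(385,161)),"batR":((287,192),(378,197)),"hs":((329,223),(354,241)),"spk":((265,250),(288,225))}
for k,(a,b) in ap.items():
    c="r" if k[-1]=="R" else "g"
    p=min(blobs(S,c),key=lambda q:np.hypot(*(q[0]-a)));q=min(blobs(D,c),key=lambda q:np.hypot(*(q[0]-b)))
    P,e=tri([(cs,p[0]),(cd,q[0])]);print(k,p[0].round(1),p[1],q[0].round(1),q[1],P.round(1),e)
for k,a,b in [("tray L",(277,304),(237,262)),("traytop",(396,254),(349,300)),("tray R",(497,335),(284,399)),("tray bot",(367,409),(173,346)),("mid",(387,315),(262,323))]:
    print(k,tri([(cs,a),(cd,b)]))
for n,im in(("s",S[160:280,170:350]),("d",D[135:265,270:410])):
    cv2.imwrite(f"pics/crop_{n}.png",cv2.resize(im[:,:,::-1],None,fx=4.4,fy=4.4,interpolation=cv2.INTER_CUBIC))
c=viewer.get_calibration("wrist");print(c)
E
```

```text
fanG [214.4 220.2] 54 [302.8 181.2] 47 [ 617.3 -209.8   24.8] [array([-0.2, -0.4]), array([0. , 0.4])]
fanR [198.  191.5] 37 [333.6 152.5] 41 [ 580.1 -339.1   24.7] [array([-0.2, -0.4]), array([0. , 0.4])]
batG [245.  174.3] 52 [384.4 160.5] 77 [ 453.6 -346.1   22.8] [array([-0.2, -0.3]), array([0. , 0.3])]
batR [285.8 192.9] 78 [376.9 196.1] 104 [ 442.5 -209.3   23.6] [array([-0.2, -0.3]), array([-0. ,  0.3])]
hs [328.8 221.6] 33 [354.6 240.2] 39 [456.1 -60.6  24. ] [array([-0.1, -0.2]), array([-0. ,  0.2])]
spk [265.3 249.5] 59 [302.8 181.2] 47 [ 592.4 -112.5   46.1] [array([-11.9, -23.9]), array([-3.6, 22.1])]
tray L (array([668.03468388,  53.32055941,  12.37068515]), [array([0.5, 0.8]), array([ 0.1, -0.7])])
traytop (array([429.83960638,  83.35928446,  12.59468415]), [array([-0.5, -0.7]), array([-0.1,  0.8])])
tray R (array([477.86733699, 305.76948773,  13.51016578]), [array([-1.6, -1.9]), array([-0.7,  2.1])])
tray bot (array([698.23222941, 264.7560077 ,   4.81304806]), [array([-0.6, -0.8]), array([-0.2,  0.6])])
mid (array([564.22197525, 179.1939296 ,  15.27680853]), [array([-0.2, -0.3]), array([-0.1,  0.3])])
{'camera_matrix': array([[366.15647635,   0.        , 316.3604854 ],
       [  0.        , 366.15647635, 233.75652284],
       [  0.        ,   0.        ,   1.        ]]), 'k1': -0.06463897648893241, 'view': array([[ 3.59019463e-01, -9.33327591e-01, -2.15248861e-03,
        -6.48877016e+02],
       [ 8.99510788e-01,  3.46624643e-01, -2.65954318e-01,
         3.30372164e+01],
       [ 2.48968609e-01,  9.35465897e-02,  9.63983230e-01,
        -3.91105789e+02],
       [ 0.00000000e+00,  0.00000000e+00,  0.00000000e+00,
         1.00000000e+00]])}
```

View pics/crop_d.png

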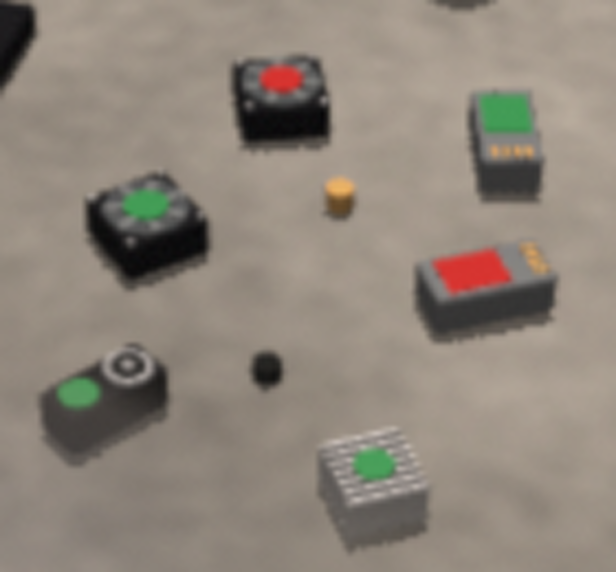

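Emit:
send_rows --deltas '[0.024, 0.039, 0, 0, 0, 0, 1, 0.024, 0.039, 0, 0, 0, 0, 1, 0.024, 0.039, 0, 0, 0, 0, 1, 0.024, 0.039, 0, 0, 0, 0, 1, 0.024, 0.039, 0, 0, 0, 0, 1, 0.024, 0.039, 0, 0, 0, 0, 1, 0.024, 0.039, 0, 0, 0, 0, 1, 0.024, 0.039, 0, 0, 0, 0, 1, 0.024, 0.039, 0, 0, 0, 0, 1, 0.024, 0.039, 0, 0, 0, 0, 1, 0, 0, 0, 0, 0, 0, 1]'

```text
clock: 1.48
tcp_pos: [474.5, -212.4, 226.8]
ee_rot: [0.983, 0.186, 0.001, -0.001]
ft_force: [-0.3, -0.0, 0.6]
opening: 92.1
grip_force: 0.0
```

```bash
python3 - <<'E'
from plant import sense, viewer
import cv2,pickle
s=sense();c=viewer.get_calibration("wrist");im=viewer.grab_frame("wrist")[:,:,::-1]
cv2.imwrite("pics/w1.png",im);pickle.dump(c,open("w1.pkl","wb"));print(s["tcp_pos"],s["ee_rot"],s["joint_pos"].round(2),s["ft_force"],s["clock"])
E
```

```text
[ 474.46522081 -212.40242956  226.82217631] [ 9.82618179e-01  1.85635315e-01  6.76207833e-04 -7.66251320e-04] [ 0.91  0.3  -0.64  1.87  0.2   1.04 -1.01] [-0.33324296 -0.02615985  0.58603856] 1.475
```

View pics/w1.png

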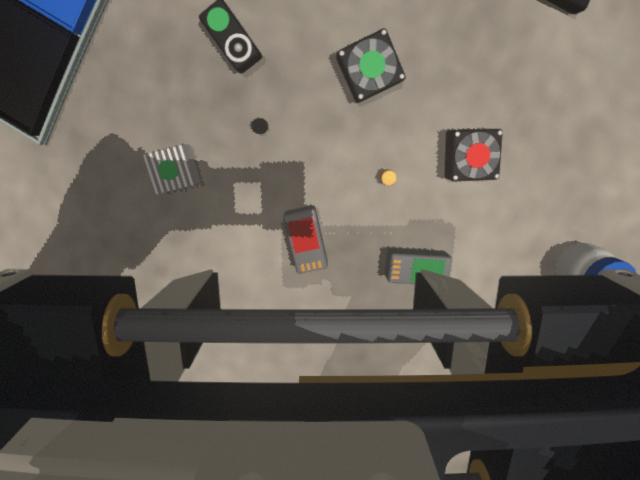

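```bash
python3 - <<'E'
import cv2,numpy as np
im=cv2.imread("pics/w1.png")
o=[cv2.resize(im[y:y+90,x:x+100],(400,300)[:2],interpolation=cv2.INTER_CUBIC) if 0 else cv2.resize(im[y:y+75,x:x+100],(400,300),interpolation=cv2.INTER_CUBIC) for x,y in((320,28),(370,225),(120,130),(180,0))]
cv2.imwrite("pics/z1.png",np.vstack([np.hstack(o[:2]),np.hstack(o[2:])]))
E
```

```text
(no output)
```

View pics/z1.png

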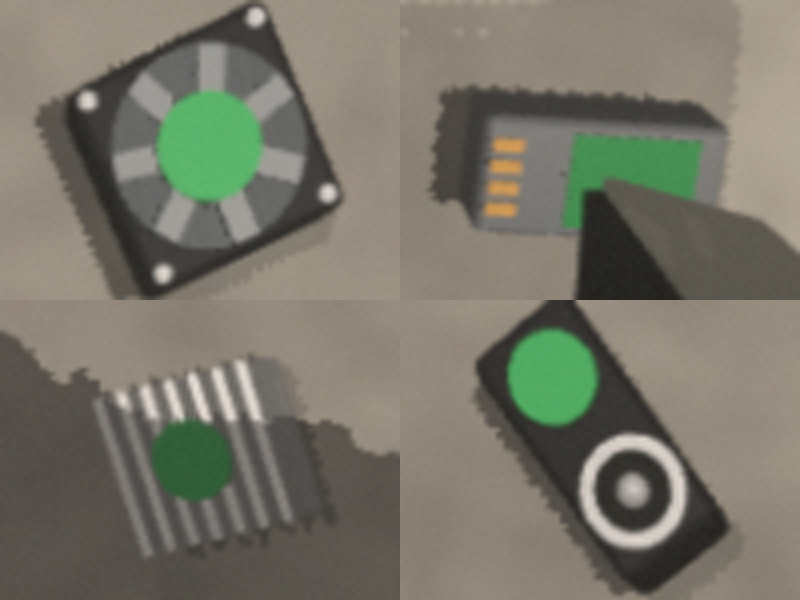

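```bash
python3 - <<'E'
from h import *
from plant import viewer
import pickle
cw=pickle.load(open("w1.pkl","rb"));cs,cd=[viewer.get_calibration(n) for n in("scene","side")]
pw=lambda x,y,o,z=24:plane(cw,(o[0]+x/4-.4,o[1]+y/4-.4),z)[:2]
px=lambda x,y,o:(o[0]+x/4-.4,o[1]+y/4-.4)
F=(320,28);B=(370,225);H=(120,130);S=(180,0)
print("tri fan",tri([(cw,px(210,146,F)),(cs,(214.4,220.2)),(cd,(302.8,181.2))]))
print("tri hs",tri([(cw,px(192,160,H)),(cs,(328.8,221.6)),(cd,(354.6,240.2))]))
print("tri spk dot",tri([(cw,px(152,76,S)),(cs,(265.3,249.5)),(cd,(270+78/4.4,135+392/4.4))]))
print("tri bat contacts",tri([(cw,px(105,178,B)),(cd,(270+512/4.4,135+151/4.4))]))
def rep(n,P):
    P=np.array(P);print(n,P.round(1).tolist(),"mean",P.mean(0).round(1))
    e=np.diff(np.vstack([P,P[:1]]),axis=0);print("  len",np.hypot(*e.T).round(1),"ang",np.degrees(np.arctan2(e[:,1],e[:,0])).round(1))
rep("fan",[pw(*p,F) for p in((88,101),(256,17),(328,193),(163,273))])
rep("bat TL TR BL",[pw(*p,B) for p in((88,117),(325,127),(75,230))])
rep("hs",[pw(*p,H) for p in((97,102),(250,58),(293,223),(147,257))])
rep("spk",[pw(*p,S) for p in((78,65),(165,-2),(327,228),(243,293))])
rep("spk dot cone",[pw(*p,S) for p in((152,76),(232,190))])
from plant import sense
V=cw["view"];print("cam",-V[:3,:3].T@V[:3,3])
E
```

```text
tri fan (array([ 618.0362733 , -209.84382449,   24.98421103]), [array([-0.8,  1.3]), array([-0.6, -0.3]), array([-0.3,  0.2])])
tri hs (array([456.53090631, -60.52575909,  23.94947769]), [array([-0.3,  0.6]), array([-0.3, -0.1]), array([-0.2,  0.2])])
tri spk dot (array([603.54943148, -64.91597573,  24.34677901]), [array([-0.4,  1.5]), array([-0.5, -0.3]), array([-0.5,  0.2])])
tri bat contacts (array([ 443.19079615, -315.27610618,   21.48346774]), [array([0.1, 0.8]), array([-0.3,  0.1])])
fan [[618.1, -180.4], [649.0, -209.0], [620.4, -239.7], [589.7, -211.0]] mean [ 619.3 -210. ]
  len [42.1 42.  42.1 41.8] ang [ -42.8 -132.9  137.    47.1]
bat TL TR BL [[458.4, -302.7], [478.8, -362.2], [428.3, -312.7]] mean [ 455.2 -325.9]
  len [62.9 70.7 31.8] ang [-71.1 135.6  18.4]
hs [[462.4, -34.3], [486.2, -67.3], [451.4, -88.8], [429.6, -56.4]] mean [457.4 -61.7]
  len [40.6 41.  39.1 39.5] ang [ -54.2 -148.2  123.8   33.9]
spk [[601.4, -48.1], [621.5, -62.2], [588.4, -113.0], [568.0, -99.5]] mean [594.8 -80.7]
  len [24.6 60.7 24.4 61.3] ang [ -35.  -123.2  146.5   57.1]
spk dot cone [[605.0, -64.8], [588.3, -89.8]] mean [596.7 -77.3]
  len [30.1 30.1] ang [-123.5   56.5]
cam [ 542.39376626 -186.00092082  385.57154594]
```

Emit:
send_rows --deltas '[0.036, 0.0006, 0, 0, 0, 0.111, 1, 0.036, 0.0006, 0, 0, 0, 0.111, 1, 0.036, 0.0006, -0.02, 0, 0, 0.111, 1, 0.036, 0.0006, -0.04, 0, 0, 0.111, 1, 0, 0, -0.05, 0, 0, 0, 1, 0, 0, -0.045, 0, 0, 0, 1, 0, 0, 0, 0, 0, 0, 1, 0, 0, 0, 0, 0, 0, 1]' --newtons 20

```text
clock: 2.52
tcp_pos: [617.2, -215.7, 73.1]
ee_rot: [0.919, 0.393, 0.001, 0.001]
ft_force: [0.4, -0.1, 0.6]
opening: 91.7
grip_force: 0.0
```

```bash
cat > st.py <<'E'
from plant import sense
import numpy as np
from scipy.spatial.transform import Rotation as R
s=sense();M=R.from_quat(s["ee_rot"]).as_matrix();print(s["clock"],s["tcp_pos"].round(1),"ycl",np.degrees(np.arctan2(M[1,1],M[0,1])).round(1),"z",M[:,2].round(3),"q",s["joint_pos"].round(2),s["ft_force"].round(1),s["opening"].round(1),s["grip_force"])
E
python3 st.py
```

```text
Traceback (most recent call last):
  File "st.py", line 4, in <module>
    s=sense();M=R.from_quat(s["ee_rot"]).as_matrix();print(s["clock"],s["tcp_pos"].round(1),"ycl",np.degrees(np.arctan2(M[1,1],M[0,1])).round(1),"z",M[:,2].round(3),"q",s["joint_pos"].round(2),s["ft_force"].round(1),s["opening"].round(1),s["grip_force"])
                                                                                                                                                                                                                        ^^^^^^^^^^^^^^^^^^
AttributeError: 'float' object has no attribute 'round'
```

```bash
sed -i 's/s\["opening"\].round(1)/round(s["opening"],1)/' st.py; cat > look.py <<'E'
import sys,pickle,cv2
from plant import viewer
n,name=sys.argv[1],sys.argv[2]
c=viewer.get_calibration(name);cv2.imwrite(f"pics/{n}.png",viewer.grab_frame(name)[:,:,::-1]);pickle.dump(c,open(n+".pkl","wb"))
E
python3 st.py; python3 look.py w2 wrist; python3 st.py
python3 - <<'E'
from h import *
import pickle
c=pickle.load(open("w2.pkl","rb"));im=cv2.imread("pics/w2.png")[:,:,::-1].copy()
for b,a in blobs(im,"g",100): print(b.round(1),a,plane(c,b,24).round(1))
E
```

```text
2.525 [ 617.2 -215.7   73.1] ycl -43.7 z [ 0.001 -0.001 -1.   ] q [ 0.72  0.73 -0.61  1.65  0.49  0.92 -0.84] [ 0.4 -0.1  0.6] 91.7 0.0
2.575 [ 617.9 -215.6   74.1] ycl -43.7 z [ 0.003 -0.001 -1.   ] q [ 0.72  0.73 -0.61  1.64  0.49  0.92 -0.84] [ 1.2  0.2 -0.3] 91.8 0.0
[107.1  84.7] 1086 [604. -65.  24.]
[311.  251.2] 1173 [ 618.8 -210.4   24. ]
```

Emit:
send_rows --deltas '[0.0013, 0.0052, -0.025, 0, 0, 0, 1, 0, 0, -0.022, 0, 0, 0, 1, 0, 0, -0.014, 0, 0, 0, 1, 0, 0, -0.007, 0, 0, 0, 1, 0, 0, 0, 0, 0, 0, -1, 0, 0, 0, 0, 0, 0, -1, 0, 0, 0, 0, 0, 0, -1, 0, 0, 0, 0, 0, 0, -1, 0, 0, 0, 0, 0, 0, -1]' --newtons 20

```text
clock: 3.7
tcp_pos: [618.0, -209.5, 4.0]
ee_rot: [0.919, 0.394, 0.0, 0.0]
ft_force: [-0.5, 0.2, 0.7]
opening: 50.3
grip_force: 20.0
```

```bash
python3 st.py
```

```text
3.7 [ 618.  -209.5    4. ] ycl -43.6 z [ 0. -0. -1.] q [ 0.67  0.82 -0.56  1.67  0.55  0.82 -0.89] [-0.5  0.2  0.7] 50.3 19.974998831748962
```

Emit:
send_rows --deltas '[0, 0, 0.03, 0, 0, 0, -1, 0, 0, 0.05, 0, 0, 0, -1, 0, 0.03, 0.05, 0, 0, 0.05, -1, 0, 0.05, 0.02, 0, 0, 0.1, -1, 0, 0.05, 0, 0, 0, 0.12, -1, -0.002, 0.05, 0, 0, 0, 0.12, -1, -0.002, 0.05, 0, 0, 0, 0.12, -1, -0.002, 0.05, 0, 0, 0, 0.12, -1, 0, 0.045, 0, 0, 0, 0, -1, 0, 0, 0, 0, 0, 0, -1, 0, 0, 0, 0, 0, 0, -1]'

```text
clock: 5.08
tcp_pos: [611.8, 115.0, 153.5]
ee_rot: [0.752, 0.659, -0.0, 0.0]
ft_force: [0.1, -0.7, -0.4]
opening: 49.8
grip_force: 20.0
```

```bash
python3 look.py w3 wrist; python3 st.py
```

```text
5.125 [612.  113.9 153.4] ycl -7.6 z [-0.    -0.001 -1.   ] q [ 0.36  0.64 -0.83  1.68  0.53  1.06 -0.77] [ 0.3 -0.4  0.4] 50.0 19.975236654281616
```

View pics/w3.png

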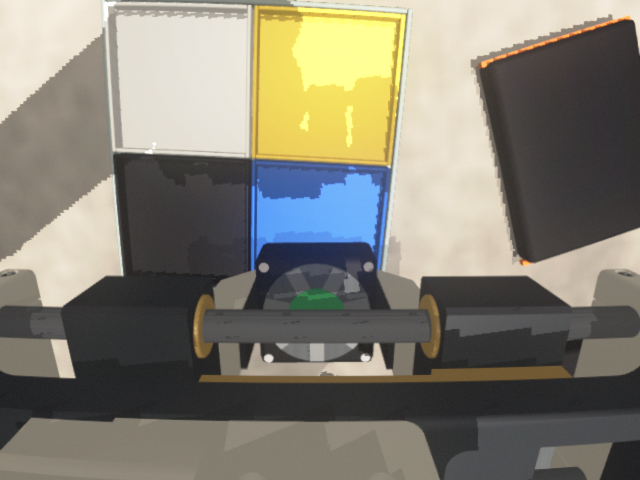

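```bash
python3 - <<'E'
from h import *
from plant import viewer
import pickle
cw=pickle.load(open("w3.pkl","rb"));cs,cd=[viewer.get_calibration(n) for n in("scene","side")]
print(tri([(cw,(251,156)),(cs,(387,315)),(cd,(262,323))]))
P={k:plane(cw,uv,20)[:2] for k,uv in dict(mid=(251,156),topmid=(252,7),topR=(404,12),midR=(389,165),topL=(108,8),midL=(116,153)).items()}
for k in P: print(k,P[k].round(1))
u=P["midR"]-P["midL"];v=P["topmid"]-P["mid"];w=P["topR"]-P["topL"]
for a in(u,v,w): print(np.hypot(*a),np.degrees(np.arctan2(a[1],a[0])))
E
```

```text
(array([565.58533716, 177.45145714,  13.69340629]), [array([-3.7, -1.7]), array([-1.8,  0.3]), array([-0.3, -0.1])])
mid [569.4 176. ]
topmid [587.9 281.4]
topR [696.9 264.1]
midR [676.4 155. ]
topL [481.9 298. ]
midL [462.3 193.4]
217.49817622522644 -10.174968558324537
107.08864368175983 80.04604302283451
217.70725813106324 -8.947087067025292
```

```bash
python3 - <<'E'
import cv2,numpy as np
a=cv2.imread("pics/scene0.png")[245:415,270:505];b=cv2.imread("pics/side0.png")[250:405,165:355]
a=cv2.resize(a,None,fx=3,fy=3,interpolation=cv2.INTER_CUBIC);b=cv2.resize(b,None,fx=3,fy=3,interpolation=cv2.INTER_CUBIC)
print(a.shape,b.shape);cv2.imwrite("pics/ta.png",a);cv2.imwrite("pics/tb.png",b)
E
```

```text
(510, 705, 3) (465, 570, 3)
```

View pics/ta.png

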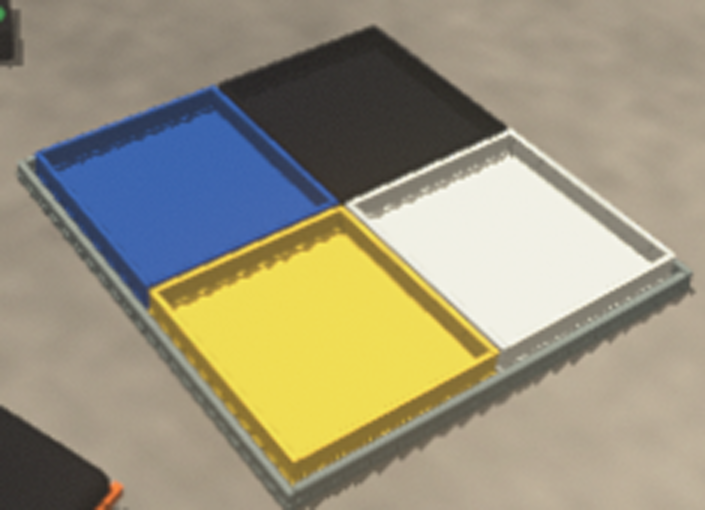

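View pics/tb.png

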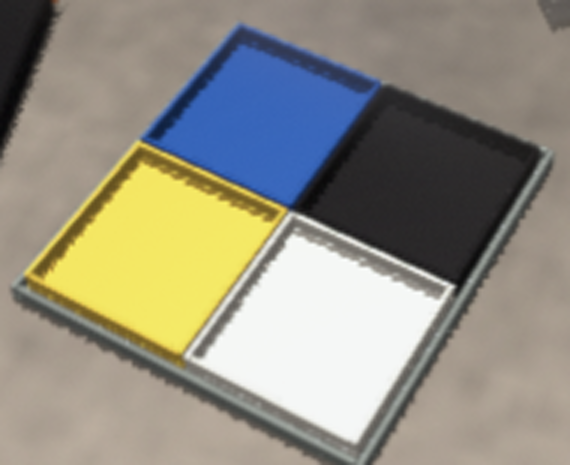

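```bash
python3 - <<'E'
from h import *
from plant import viewer
import pickle
cw=pickle.load(open("w3.pkl","rb"));cs,cd=[viewer.get_calibration(n) for n in("scene","side")]
L=np.array([(111,-111),(0,-111),(-111,-111),(-111,0),(-111,111),(0,111),(111,111),(111,0),(0,0)],float)
s=np.array([(36,156),(218,88),(376,28),(512,130),(674,252),(498,352),(295,462),(150,290),(341,205)])/3-.33+[270,245]
d=np.array([(240,28),(381,84),(545,150),(455,287),(362,445),(186,356),(28,280),(141,143),(290,209)])/3-.33+[165,250]
Lw=np.array([(0,0),(0,111),(111,111),(111,0),(-111,111),(-111,0)],float);w=np.array([(251,156),(252,7),(404,12),(389,165),(108,8),(116,153)],float)
def W(p,l):
    c,k=np.cos(p[3]),np.sin(p[3]);return np.c_[l@[c,-k]+p[0],l@[k,c]+p[1],np.full(len(l),p[2])]
def f(p,obs): return np.concatenate([(proj(c,W(p,l))-o).ravel()*g for c,l,o,g in obs])
a=(cs,L,s,1);b=(cd,L,d,1);e=(cw,Lw,w,.6)
for n,obs in(("all",[a,b,e]),("fix",[a,b]),("scene",[a]),("side",[b]),("wrist",[e])):
    r=least_squares(f,[565,178,20,-.16],args=(obs,),x_scale=[10,10,10,.1]);p=r.x
    print(n,p[:3].round(1),np.degrees(p[3]).round(2),"rms",np.sqrt((r.fun**2).mean()).round(2))
    if n in("all","fix","wrist"):
        for k,l in dict(blue=(56,-56),yellow=(56,56),white=(-56,56),black=(-56,-56)).items(): print("  ",k,W(p,np.array([l],float))[0,:2].round(1))
E
```

```text
all [566.6 173.9  16.3] -10.36 rms 1.13
   blue [611.6 108.8]
   yellow [631.8 218.9]
   white [521.6 239.1]
   black [501.5 128.9]
fix [565.4 174.   16.7] -10.46 rms 0.77
   blue [610.4 108.8]
   yellow [630.7 218.9]
   white [520.5 239.2]
   black [500.2 129.1]
scene [562.  171.9  12.8] -10.62 rms 0.61
side [567.1 171.4  13.2] -10.25 rms 0.67
wrist [568.8 174.2  13.6] -9.72 rms 0.84
   blue [614.6 109.5]
   yellow [633.5 219.9]
   white [523.1 238.8]
   black [504.2 128.4]
```

Emit:
send_rows --deltas '[0, -0.005, -0.045, 0, 0, -0.045, -1, 0, 0, -0.04, 0, 0, 0, -1, 0, 0, -0.03, 0, 0, 0, -1, 0, 0, -0.012, 0, 0, 0, -1, 0, 0, 0, 0, 0, 0, -1, 0, 0, 0, 0, 0, 0, -1]'

```text
clock: 5.88
tcp_pos: [613.0, 110.6, 28.1]
ee_rot: [0.767, 0.642, 0.001, 0.001]
ft_force: [-0.1, -0.2, -0.2]
opening: 49.9
grip_force: 20.0
```

```bash
python3 look.py w4 wrist; python3 look.py s4 scene; python3 st.py;  python3 - <<'E'
import cv2
a=cv2.imread("pics/s4.png")[200:420,200:520];b=cv2.imread("pics/w4.png")
cv2.imwrite("pics/m4.png",cv2.vconcat([cv2.resize(a,(436,300)),cv2.resize(b[:,:],(436,300))]))
E
```

```text
5.975 [613.  110.8  28.2] ycl -10.1 z [ 0.002  0.    -1.   ] q [ 0.29  0.79 -0.71  1.74  0.66  0.86 -0.9 ] [-0.4  0.4 -0.6] 49.7 19.97533142566681
```

View pics/m4.png

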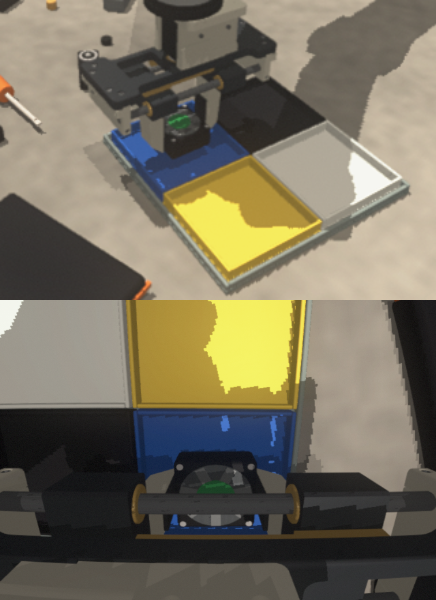

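Emit:
send_rows --deltas '[0, 0, -0.009, 0, 0, 0, -1, 0, 0, -0.005, 0, 0, 0, -1, 0, 0, -0.0015, 0, 0, 0, -1, 0, 0, -0.001, 0, 0, 0, -1, 0, 0, -0.0005, 0, 0, 0, -1, 0, 0, 0, 0, 0, 0, -1]'

```text
clock: 6.72
tcp_pos: [611.3, 110.4, 11.0]
ee_rot: [0.766, 0.642, -0.001, 0.0]
ft_force: [-5.1, -1.8, 11.5]
opening: 50.0
grip_force: 20.0
```

Emit:
send_rows --deltas '[0, 0, 0, 0, 0, 0, 0.26, 0, 0, 0, 0, 0, 0, 0.26, 0, 0, 0, 0, 0, 0, 0.26, 0, 0, 0.02, 0, 0, 0, 0.26, 0, 0, 0.04, 0, 0, 0, 0.26, 0, 0, 0.05, 0, 0, 0, 0.26, -0.02, -0.04, 0.03, 0, 0, 0.05, 1, -0.02, -0.05, 0, 0, 0, 0.09, 1, -0.02, -0.055, 0, 0, 0, 0.09, 1, -0.02, -0.055, 0, 0, 0, 0.09, 1, -0.02, -0.055, 0, 0, 0, 0.09, 1, -0.02, -0.055, 0, 0, 0, 0.09, 1]'

```text
clock: 8.22
tcp_pos: [491.5, -201.2, 151.2]
ee_rot: [0.582, 0.813, -0.0, 0.001]
ft_force: [1.7, -0.2, 0.4]
opening: 92.0
grip_force: 0.0
```

```bash
python3 st.py
```

```text
8.225 [ 491.5 -201.2  151.2] ycl 18.8 z [ 0.001 -0.001 -1.   ] q [ 1.1   0.54 -0.98  1.91  0.54  0.98  0.2 ] [ 1.7 -0.2  0.4] 92.0 0.0
```

Emit:
send_rows --deltas '[-0.013, -0.046, 0, 0, 0, 0, 1, -0.013, -0.046, -0.02, 0, 0, 0, 1, -0.012, -0.046, -0.03, 0, 0, 0, 1, 0, 0, -0.03, 0, 0, 0, 1, 0, 0, 0, 0, 0, 0, 1, 0, 0, 0, 0, 0, 0, 1]'

```text
clock: 8.98
tcp_pos: [455.2, -336.7, 71.5]
ee_rot: [0.583, 0.812, 0.0, 0.001]
ft_force: [-0.5, -0.0, -0.9]
opening: 91.5
grip_force: 0.0
```

```bash
python3 look.py w5 wrist; python3 st.py; python3 - <<'E'
from h import *
import pickle
c=pickle.load(open("w5.pkl","rb"));im=cv2.imread("pics/w5.png")[:,:,::-1].copy()
for b,a in blobs(im,"g",100): print(b.round(1),a,plane(c,b,24).round(1))
cw=viewer=None
E
```

```text
9.025 [ 455.5 -336.8   71.7] ycl 18.7 z [ 0.002 -0.001 -1.   ] q [ 1.24  0.69 -0.86  1.87  0.67  0.89  0.37] [ 0.4 -0.1  0.1] 91.5 0.0
[308.7 271.3] 2196 [ 455.3 -345.8   24. ]
```

View pics/w5.png

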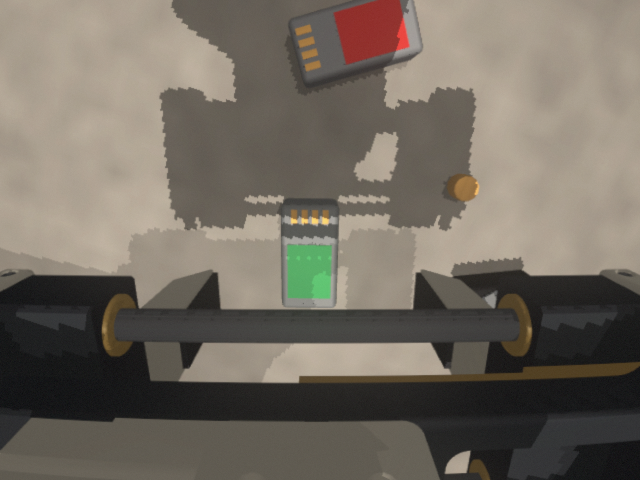

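Emit:
send_rows --deltas '[-0.002, -0.0022, -0.025, 0, 0, 0, 1, 0, 0, -0.022, 0, 0, 0, 1, 0, 0, -0.014, 0, 0, 0, 1, 0, 0, -0.006, 0, 0, 0, 1, 0, 0, 0, 0, 0, 0, -1, 0, 0, 0, 0, 0, 0, -1, 0, 0, 0, 0, 0, 0, -1, 0, 0, 0, 0, 0, 0, -1, 0, 0, 0, 0, 0, 0, -1]' --newtons 25

```text
clock: 10.15
tcp_pos: [451.9, -339.7, 2.9]
ee_rot: [0.584, 0.812, -0.0, 0.0]
ft_force: [0.0, -0.1, 0.3]
opening: 46.7
grip_force: 0.0
```

```bash
python3 st.py
```

```text
10.15 [ 451.9 -339.7    2.9] ycl 18.6 z [ 0. -0. -1.] q [ 1.18  0.79 -0.77  1.89  0.77  0.79  0.3 ] [ 0.  -0.1  0.3] 46.7 0.0
```

Emit:
send_rows --deltas '[0, 0, 0, 0, 0, 0, -1, 0, 0, 0, 0, 0, 0, -1, 0, 0, 0, 0, 0, 0, -1, 0, 0, 0.03, 0, 0, 0, -1, 0, 0, 0.05, 0, 0, 0, -1, 0.01, 0.03, 0.04, 0, 0, 0, -1, 0.016, 0.05, 0.02, 0, 0, 0, -1, 0.016, 0.05, 0, 0, 0, -0.1, -1, 0.016, 0.05, 0, 0, 0, -0.1, -1, 0.016, 0.05, 0, 0, 0, -0.1, -1, 0.016, 0.05, 0, 0, 0, -0.1, -1, 0.016, 0.05, 0, 0, 0, -0.1, -1]'

```text
clock: 11.65
tcp_pos: [558.0, -8.1, 142.6]
ee_rot: [0.768, 0.641, -0.0, 0.0]
ft_force: [0.9, -0.8, -0.9]
opening: 33.5
grip_force: 24.9
```

```bash
python3 st.py
```

```text
11.65 [558.   -8.1 142.6] ycl -10.3 z [-0. -0. -1.] q [ 0.62  0.55 -0.85  1.85  0.5   0.97 -0.63] [ 0.9 -0.8 -0.9] 33.5 24.93897020816803
```

Emit:
send_rows --deltas '[0.0148, 0.0454, 0, 0, 0, 0, -1, 0.0148, 0.0454, 0, 0, 0, 0, -1, 0.0148, 0.0454, 0, 0, 0, 0, -1, 0.0148, 0.0454, 0, 0, 0, 0, -1, 0.0148, 0.0454, 0, 0, 0, 0, -1, 0, 0, -0.04, 0, 0, 0, -1, 0, 0, -0.04, 0, 0, 0, -1, 0, 0, -0.03, 0, 0, 0, -1, 0, 0, 0, 0, 0, 0, -1, 0, 0, 0, 0, 0, 0, -1]'

```text
clock: 12.9
tcp_pos: [632.4, 218.1, 33.8]
ee_rot: [0.766, 0.642, 0.001, -0.0]
ft_force: [0.4, -0.4, -0.7]
opening: 33.8
grip_force: 24.9
```

```bash
python3 look.py s6 scene;python3 look.py d6 side; python3 st.py;  python3 - <<'E'
import cv2
a=cv2.imread("pics/s6.png")[200:420,200:520];b=cv2.imread("pics/d6.png")[220:420,120:411]
cv2.imwrite("pics/m6.png",cv2.vconcat([cv2.resize(a,(436,300)),cv2.resize(b[:,:],(436,300))]))
E
```

```text
13.0 [633.  218.1  34.7] ycl -10.1 z [ 0.003  0.001 -1.   ] q [ 0.11  0.85 -0.72  1.61  0.66  0.94 -1.02] [ 0.1  0.7 -0.7] 33.9 24.9426332116127
```

View pics/m6.png

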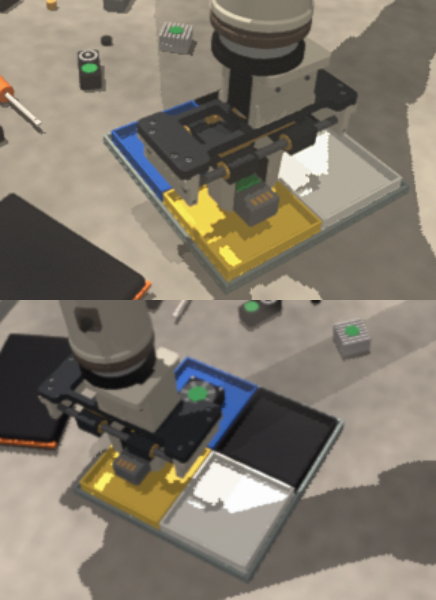

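Emit:
send_rows --deltas '[0, 0, -0.014, 0, 0, 0, -1, 0, 0, -0.006, 0, 0, 0, -1, 0, 0, -0.002, 0, 0, 0, -1, 0, 0, -0.001, 0, 0, 0, -1, 0, 0, 0, 0, 0, 0, -1]'

```text
clock: 13.62
tcp_pos: [632.0, 217.6, 9.9]
ee_rot: [0.766, 0.642, 0.0, 0.0]
ft_force: [-0.5, 0.0, -0.5]
opening: 33.4
grip_force: 24.9
```

Emit:
send_rows --deltas '[0, 0, -0.0007, 0, 0, 0, -1, 0, 0, -0.0005, 0, 0, 0, -1, 0, 0, 0, 0, 0, 0, -1]'

```text
clock: 14.0
tcp_pos: [632.1, 217.6, 9.8]
ee_rot: [0.767, 0.642, 0.0, 0.0]
ft_force: [-2.9, -2.0, 7.0]
opening: 33.9
grip_force: 24.9
```

Emit:
send_rows --deltas '[0, 0, 0, 0, 0, 0, -0.04, 0, 0, 0, 0, 0, 0, -0.04, 0, 0, 0, 0, 0, 0, -0.04, 0, 0, 0.02, 0, 0, 0, -0.04, 0, 0, 0.04, 0, 0, 0, -0.04, 0, 0, 0.05, 0, 0, 0, -0.04, -0.02, -0.033, 0.03, 0, 0, -0.09, 1, -0.031, -0.049, 0, 0, 0, -0.14, 1, -0.031, -0.049, 0, 0, 0, -0.14, 1, -0.031, -0.049, 0, 0, 0, -0.14, 1, -0.031, -0.049, 0, 0, 0, -0.14, 1, -0.031, -0.049, 0, 0, 0, -0.14, 1]'

```text
clock: 15.5
tcp_pos: [456.3, -61.9, 149.8]
ee_rot: [0.955, 0.296, 0.001, 0.001]
ft_force: [1.5, -0.5, 0.2]
opening: 91.6
grip_force: 0.0
```

Emit:
send_rows --deltas '[0, 0, -0.03, 0, 0, 0, 1, 0, 0, -0.04, 0, 0, 0, 1, 0, 0, 0, 0, 0, 0, 1, 0, 0, 0, 0, 0, 0, 1]'

```text
clock: 16.0
tcp_pos: [457.9, -60.0, 80.0]
ee_rot: [0.954, 0.298, 0.001, 0.0]
ft_force: [-0.2, 0.0, 0.3]
opening: 91.9
grip_force: 0.0
```

```bash
python3 look.py w7 wrist; python3 st.py; python3 - <<'E'
from h import *
import pickle
c=pickle.load(open("w7.pkl","rb"));im=cv2.imread("pics/w7.png")[:,:,::-1].copy()
for b,a in blobs(im,"g",100): print(b.round(1),a,plane(c,b,24).round(1))
E
```

```text
16.05 [458.3 -60.2  80.2] ycl -55.3 z [ 0.003 -0.    -1.   ] q [ 0.63  0.44 -0.65  2.12  0.41  0.7  -1.26] [ 0.2 -0.5 -0.1] 91.9 0.0
[477.   51.7] 1108 [605.3 -65.6  24. ]
[313.9 250.7] 301 [459.8 -57.3  24. ]
```

View pics/w7.png

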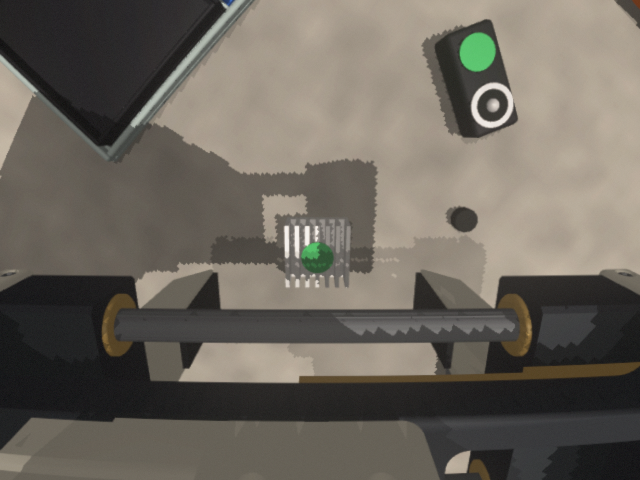

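Emit:
send_rows --deltas '[-0.0005, -0.0005, -0.03, 0, 0, 0, 1, 0, 0, -0.025, 0, 0, 0, 1, 0, 0, -0.014, 0, 0, 0, 1, 0, 0, -0.007, 0, 0, 0, 1, 0, 0, 0, 0, 0, 0, -1, 0, 0, 0, 0, 0, 0, -1, 0, 0, 0, 0, 0, 0, -1, 0, 0, 0, 0, 0, 0, -1, 0, 0, 0, 0, 0, 0, -1, 0, 0, 0, 0, 0, 0, -1, 0, 0, 0, 0, 0, 0, -1, 0, 0, 0, 0, 0, 0, -1]'

```text
clock: 17.55
tcp_pos: [456.4, -61.1, 2.6]
ee_rot: [0.955, 0.298, 0.0, 0.0]
ft_force: [-0.4, -0.7, 2.7]
opening: 39.6
grip_force: 25.0
```

```bash
python3 st.py
```

```text
17.55 [456.4 -61.1   2.6] ycl -55.3 z [ 0. -0. -1.] q [ 0.52  0.58 -0.53  2.15  0.55  0.55 -1.39] [-0.4 -0.7  2.7] 39.6 25.000315010547638
```

Emit:
send_rows --deltas '[0, 0, 0.03, 0, 0, 0, -1, 0, 0, 0.05, 0, 0, 0, -1, 0.004, 0.02, 0.03, 0, 0, 0, -1, 0.01, 0.04, 0, 0, 0, 0.127, -1, 0.01, 0.048, 0, 0, 0, 0.132, -1, 0.01, 0.048, 0, 0, 0, 0.132, -1, 0.01, 0.048, 0, 0, 0, 0.132, -1, 0.01, 0.048, 0, 0, 0, 0.132, -1, 0.0116, 0.048, -0.02, 0, 0, 0.132, -1, 0, 0, -0.04, 0, 0, 0, -1, 0, 0, -0.02, 0, 0, 0, -1, 0, 0, 0, 0, 0, 0, -1]'

```text
clock: 19.05
tcp_pos: [520.6, 237.3, 30.9]
ee_rot: [0.768, 0.641, -0.002, -0.0]
ft_force: [0.4, -0.4, 0.3]
opening: 39.8
grip_force: 25.0
```

```bash
python3 st.py; python3 look.py s8 scene; python3 st.py;  python3 - <<'E'
import cv2
a=cv2.imread("pics/s8.png")[200:420,200:520];cv2.imwrite("pics/m8.png",cv2.resize(a,(640,440)))
E
```

```text
19.05 [520.6 237.3  30.9] ycl -10.3 z [-0.004 -0.002 -1.   ] q [ 0.1   0.74 -0.76  1.86  0.68  0.83 -1.2 ] [ 0.4 -0.4  0.3] 39.8 24.99998778104782
19.1 [521.7 238.   32.3] ycl -10.3 z [-0.001 -0.001 -1.   ] q [ 0.1   0.74 -0.76  1.86  0.68  0.83 -1.2 ] [-0.5 -0.5 -0.2] 39.5 24.99992161989212
```

View pics/m8.png

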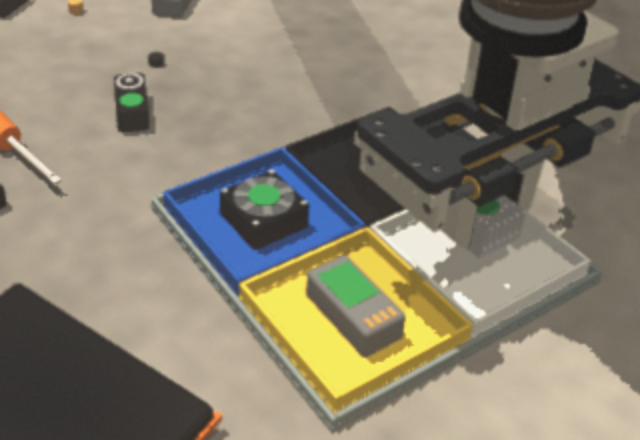

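Emit:
send_rows --deltas '[0, 0, -0.013, 0, 0, 0, -1, 0, 0, -0.006, 0, 0, 0, -1, 0, 0, -0.002, 0, 0, 0, -1, 0, 0, -0.001, 0, 0, 0, -1, 0, 0, 0, 0, 0, 0, -1]'

```text
clock: 19.73
tcp_pos: [522.1, 239.0, 10.7]
ee_rot: [0.767, 0.641, 0.0, 0.0]
ft_force: [0.2, -0.2, -0.5]
opening: 39.7
grip_force: 25.0
```

Emit:
send_rows --deltas '[0, 0, -0.0008, 0, 0, 0, -1, 0, 0, -0.0006, 0, 0, 0, -1, 0, 0, 0, 0, 0, 0, -1]'

```text
clock: 20.1
tcp_pos: [522.1, 239.0, 9.6]
ee_rot: [0.767, 0.641, 0.0, 0.0]
ft_force: [-0.3, -0.7, 4.4]
opening: 40.0
grip_force: 25.0
```

Emit:
send_rows --deltas '[0, 0, 0, 0, 0, 0, 0.09, 0, 0, 0, 0, 0, 0, 0.09, 0, 0, 0, 0, 0, 0, 0.09, 0, 0, 0.02, 0, 0, 0, 0.09, 0, 0, 0.04, 0, 0, 0, 0.09, 0.003, -0.02, 0.05, 0, 0, 0, 0.09, 0.012, -0.05, 0, 0, 0, -0.067, 1, 0.012, -0.05, 0, 0, 0, -0.068, 1, 0.012, -0.05, 0, 0, 0, -0.068, 1, 0.012, -0.05, 0, 0, 0, -0.068, 1, 0.012, -0.05, 0, 0, 0, -0.068, 1, 0.01, -0.05, -0.02, 0, 0, -0.068, 1]'

```text
clock: 21.6
tcp_pos: [597.3, -82.6, 102.1]
ee_rot: [0.882, 0.472, 0.002, 0.002]
ft_force: [0.5, 0.3, -0.7]
opening: 91.7
grip_force: 0.0
```

Emit:
send_rows --deltas '[0, 0, -0.03, 0, 0, 0, 1, 0, 0, 0, 0, 0, 0, 1, 0, 0, 0, 0, 0, 0, 1]'

```text
clock: 21.98
tcp_pos: [595.7, -79.5, 70.8]
ee_rot: [0.881, 0.474, 0.001, 0.0]
ft_force: [0.3, 0.4, 1.4]
opening: 92.0
grip_force: 0.0
```

```bash
python3 look.py w9 wrist; python3 st.py; python3 - <<'E'
from h import *
import pickle
c=pickle.load(open("w9.pkl","rb"));im=cv2.imread("pics/w9.png")[:,:,::-1].copy()
for b,a in blobs(im,"g",100): print(b.round(1),a,plane(c,b,24).round(1))
E
```

```text
22.025 [596.  -79.5  71. ] ycl -33.5 z [ 0.002  0.001 -1.   ] q [ 0.6   0.68 -0.7   1.78  0.55  0.88 -0.93] [0.9 1.1 0.4] 91.7 0.0
[314.3 233.5] 909 [604.5 -65.6  24. ]
```

View pics/w9.png

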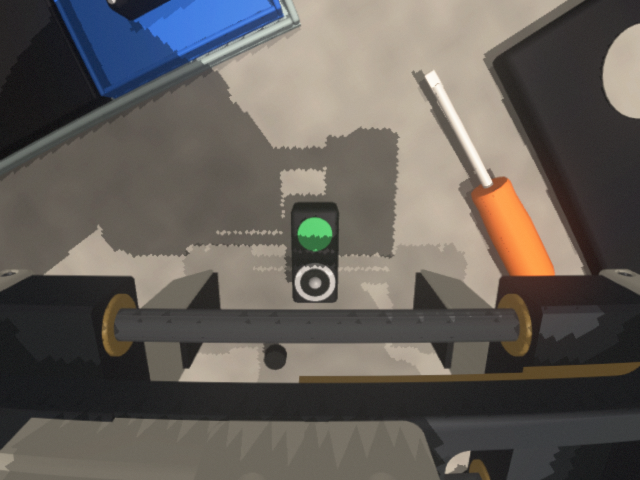

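Emit:
send_rows --deltas '[-0.001, -0.001, -0.025, 0, 0, 0, 1, 0, 0, -0.022, 0, 0, 0, 1, 0, 0, -0.014, 0, 0, 0, 1, 0, 0, -0.006, 0, 0, 0, 1, 0, 0, 0, 0, 0, 0, -1, 0, 0, 0, 0, 0, 0, -1, 0, 0, 0, 0, 0, 0, -1, 0, 0, 0, 0, 0, 0, -1, 0, 0, 0, 0, 0, 0, -1, 0, 0, 0, 0, 0, 0, -1, 0, 0, 0, 0, 0, 0, -1, 0, 0, 0, 0, 0, 0, -1]' --newtons 20

```text
clock: 23.52
tcp_pos: [593.9, -82.0, 2.1]
ee_rot: [0.881, 0.473, -0.0, -0.0]
ft_force: [-0.1, 0.2, 1.0]
opening: 27.9
grip_force: 20.0
```

```bash
python3 st.py
```

```text
23.525 [593.9 -82.    2.1] ycl -33.6 z [-0.  0. -1.] q [ 0.56  0.78 -0.63  1.8   0.63  0.77 -0.99] [-0.1  0.2  1. ] 27.9 19.99999612569809
```

Emit:
send_rows --deltas '[0, 0, 0.03, 0, 0, 0, -1, 0, 0, 0.05, 0, 0, 0, -1, -0.012, 0.021, 0.04, 0, 0, 0, -1, -0.02, 0.046, 0, 0, 0, 0.102, -1, -0.02, 0.048, 0, 0, 0, 0.102, -1, -0.02, 0.048, 0, 0, 0, 0.102, -1, -0.02, 0.048, -0.02, 0, 0, 0.102, -1, 0, 0, -0.04, 0, 0, 0, -1, 0, 0, -0.03, 0, 0, 0, -1, 0, 0, 0, 0, 0, 0, -1, 0, 0, 0, 0, 0, 0, -1]'

```text
clock: 24.9
tcp_pos: [502.5, 129.3, 33.0]
ee_rot: [0.767, 0.642, 0.001, 0.0]
ft_force: [1.2, -0.3, -1.1]
opening: 27.8
grip_force: 20.0
```

```bash
python3 st.py
```

```text
24.9 [502.5 129.3  33. ] ycl -10.2 z [ 0.001  0.001 -1.   ] q [ 0.31  0.66 -0.77  2.    0.68  0.75 -1.06] [ 1.2 -0.3 -1.1] 27.8 19.999916553497314
```

Emit:
send_rows --deltas '[0, 0, -0.013, 0, 0, 0, -1, 0, 0, -0.006, 0, 0, 0, -1, 0, 0, -0.002, 0, 0, 0, -1, 0, 0, -0.001, 0, 0, 0, -1, 0, 0, 0, 0, 0, 0, -1]'

```text
clock: 25.52
tcp_pos: [502.0, 129.0, 10.2]
ee_rot: [0.767, 0.641, 0.0, 0.0]
ft_force: [-0.1, -0.8, -0.4]
opening: 28.0
grip_force: 20.0
```

Emit:
send_rows --deltas '[0, 0, -0.0008, 0, 0, 0, -1, 0, 0, -0.0006, 0, 0, 0, -1, 0, 0, 0, 0, 0, 0, -1]'

```text
clock: 25.9
tcp_pos: [502.1, 129.0, 9.1]
ee_rot: [0.767, 0.641, 0.0, 0.0]
ft_force: [-0.9, -1.2, 5.6]
opening: 27.8
grip_force: 20.0
```

Emit:
send_rows --deltas '[0, 0, 0, 0, 0, 0, -0.17, 0, 0, 0, 0, 0, 0, -0.17, 0, 0, 0, 0, 0, 0, -0.17, 0, 0, 0.02, 0, 0, 0, -0.17, 0, 0, 0.04, 0, 0, 0, -0.17, 0, 0, 0.05, 0, 0, 0, -0.17, 0, -0.05, 0.04, 0, 0, 0, 0, 0, -0.05, 0.04, 0, 0, 0, 0, 0, -0.05, 0, 0, 0, 0, 0, 0, -0.05, 0, 0, 0, 0, 0, 0, 0, 0, 0, 0, 0, 0, 0, 0, 0, 0, 0, 0, 0]'

```text
clock: 27.4
tcp_pos: [501.9, -68.0, 197.6]
ee_rot: [0.767, 0.642, 0.0, 0.0]
ft_force: [0.2, 0.7, 0.9]
opening: 45.7
grip_force: 0.0
```

```bash
python3 look.py s10 scene; python3 look.py d10 side; python3 - <<'E'
import cv2
a=cv2.imread("pics/s10.png")[160:420,170:520];b=cv2.imread("pics/d10.png")[130:410,150:450]
cv2.imwrite("pics/m10.png",cv2.hconcat([cv2.resize(a,(440,330)),cv2.resize(b,(354,330))]))
E
```

```text
(no output)
```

View pics/m10.png

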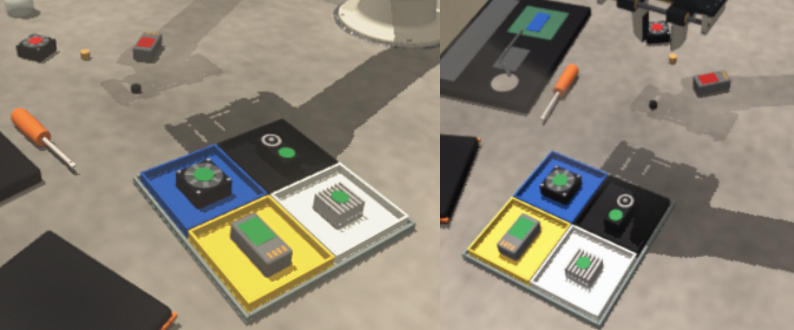

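All four parts lie flat, tag up, each in its own bin. The red-tagged parts have not moved.

```bash
python3 -c "
from plant import workorder;print(workorder.job_done())"
```

```text
the job is handed in; nothing more can be done
None
```

The job is handed in at about 27.5 s of the 93 s: the fan is in blue, the battery in yellow, the heat sink in white and the speaker in black, all flat and tag up in the last pictures, with the red-tagged fan and battery left where they lay.

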